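# Shut the sample case

### The arm

A 6-joint arm with a two-finger parallel gripper is mounted at the origin on the work surface. World frame = base frame: x ahead of the robot, y to its left, z up, the work surface at z = 0. Lengths are in mm, angles in rad, forces in N, time in s.
With the tool pointing down it reaches from about 300 to 775 mm from the base axis. Payload 14.6 kg.
Tool frame: the origin (TCP) lies between the finger pads; the fingertips stand 25 mm ahead of it and the grasp point (between the pads) lies 6 mm ahead of it; z points along the fingers, y is the line along which they close (so a half turn about z gives the same grasp; the last joint's range is limited). The gripper opens to 94 mm and grips with 3 to 60 N. Pads are 16 mm wide; open, the fingers measure 119 mm over their backs; the gripper's body (75 mm by 177 mm) begins 78 mm behind the grasp point.
Start: joints at [1.26, 0.3, 1.521, -0, 1.321, -0.067], TCP at [132.764, 533.726, 230.446] pointing down, gripper open.
Joint ranges: [-3.03, 3.03], [-0.79, 2.21], [0.23, 2.52], [-1.04, 4.18], [0, 3.07], [-2.55, 2.55]. Speed limits (rad/s): [2.22, 2.22, 2.57, 3.14, 3.14, 3.14].

### API

Orientations are given as [roll, pitch, yaw] about the fixed x, y, z axes, in that order (R = Rz(yaw) Ry(pitch) Rx(roll)).
In Python, from cell import manip gives the robot as it stands. The module is installed in compiled form; this text tells all that it offers.
- The arm moves only by the tool step_arm, never from a script. Its argument "series" is one flat list of numbers, 5 for each row, row after row: the shift along the world's x, y, z in mm, then the turn about the world's z in rad, then the closure, from 0 (fully open) to 1 (shut). In form: [dx, dy, dz, spin, jaw, dx, dy, dz, spin, jaw, ...]. A call has 1 to 20 rows; each row shifts and turns the commanded pose from where the row before left it; what a row does not reach is not made up. A row lasts 1/8 s, in which the tool goes at most 62.5 mm and 10.7 degrees, less where a joint would pass 70% of its speed; a pose out of reach is approached as far as the arm can. A call is refused whole if a number of a shift passes 62.5 or a number of a turn 0.188, either way. A call with a gripper value outside its range is refused whole. The fingers move at their own pace and stop on an object; "squeeze" is the grip in N (left out, the last holds). Time passes only in rows, so rows that do not move let the fingers close. It gives the time, the measured TCP pose, the force, the opening and the grip force at its end, in the units of the state.
- manip.read_state(): the state, without advancing time (a new reading comes with each control period).
- manip.camera(name): name is "side" or "top"; returns (picture, depth): 400x640x3 uint8, blue, green, red; 400x640 float32, mm along the optical axis (not along the pixel's ray), 0 where there is no reading.
- manip.camera_info(name): a dict with "fovy" (degrees; the focal length in pixels is half the picture's height over the tangent of half this angle, whatever the lens; pixels are square), "cx", "cy" (the principal point, pixels), "k1" (the pictures are not rectified: a ray, as slopes to the right and down, at radius r is drawn at 1 + k1 r^2 times it, then the intrinsics apply), "eye" and "orientation" of the camera in the world. Camera axes: x right, y down, z forward; pixel columns grow to the right and rows downward; lengths in mm; the calibration is good to about 2 mm. A picture is of the moment at which its call begins. camera_info takes no time and is no camera call.
- manip.sign_off(): hands the job in; it is judged then, once.
The state is a dict: "clock": time; "joints": joint angles; "qd": joint speeds; "effort": joint torques, N m; "eef_pos": TCP position; "eef_rot": TCP orientation; "wrist_force": force on the tool from outside, world axes, zero at the start; "moment": the same for the moment, N m; "finger_gap": finger opening in mm; "finger_force": force on a finger pad.
Only numpy, scipy, OpenCV 4.12 (cv2) and the standard library are available. Lean on these libraries where they do the work, as an engineer would, in place of code of your own. Each camera call takes 0.05 s, during which the arm holds its last target. There are 200 camera calls.

### The job

Close the open sample case on the bench: gently push its standing lid over past upright from behind until its own weight takes it, let go and let it swing down by itself. Then press the copper-banded edge down gently until the spring catch snaps, and keep the shut lid pressed with about 15 N for a second so that its seal beds in. Move away from the case and leave everything else on the bench where it is.

Things in the scene. Friction and masses are not known exactly. Their poses are not given: they have to be found in the camera images.
- case: Plywood case, 150 (its x) by 200 (y) by 90 mm high, walls and floor 8 mm, fixed on levelling feet of 8 to 22 mm. Origin: centre of its underside, above the feet. +x points from the catch side to the hinge side. A black rubber seal on its rim stands 0 to 6 mm proud (differs, not measured) and carries the lid: hinge line along y at x = +75 mm, z = 90 mm plus the seal.
- case_front (a point): Middle of the case's upper edge opposite the hinge (x = -75, z = 90 mm); axes as the case. A sprung roller catch sits inside it. The fallen lid rests on the catch about 0.07 rad short of home; pressing its 16 mm copper band (on the lid's outer face, 15 mm in from the free edge, above this wall) with about 7 to 11 N snaps it past the catch, which holds it at 0, on a nearly rigid stop.
- lid (a joint): Angle of the navy lid (150 mm hinge to free edge, 200 wide, 12 thick, 0.3 to 0.4 kg): 0 fully home, flat on the seal; 1.57 upright; starts at 1.68 to 1.84, leaning away from the case; back stop 2.0. Stiff hinge (friction 0.085 N m, damping 0.1 N m s/rad): stays where left near upright, begins to fall by itself only at about 1.1 to 1.25, then swings down in 1 to 3 s.
- stamp_cup: Small terracotta cup, 44 mm across, 45 mm tall, standing in the case. Origin: centre of its underside.
- stamp: White ceramic stamp, a cylinder 32 mm across, 50 mm tall, standing in the case. Origin: centre of its underside.
- succulent: Navy planter with a copper band and a succulent, 84 mm across, 115 mm tall, a bystander. Origin: centre of its underside.
- brush_pot: Pink pot with three pens, 72 mm across, 150 mm tall, a bystander. Origin: centre of its underside.
- bowl: White ceramic bowl, 120 mm across, 45 mm tall, a bystander. Origin: centre of its underside.
- flower_pot: Terracotta pot, 100 mm across, 85 mm tall, a bystander. Origin: centre of its underside.
- brush: Brush lying on the bench, 200 mm long, a bystander. Origin: its middle, on the bench.
- gift_box: Cardboard box, 100 by 70 by 50 mm, a bystander. Origin: centre of its underside.

How it is judged:
By the outcome, as a careful person would: the job done as asked, in the order asked, and still so for the second after the job is handed in, with the robot touching nothing.
It also fails if it takes over 72 s, if anything falls off the work surface, if the arm or the gripper's body presses on something with over 40 N, if the wrist force passes 120 N, or if a joint passes its speed limit or range.

## Working session

There is one attempt and no reset: what is moved stays moved. The work goes in short steps, Python scripts to look and compute and a tool call to move; the robot and the scene stay as the last step left them, time stands still between calls to the robot, and variables do not carry over. Pictures are saved under pics/ and viewed, at most 10 in all, crops included, and the job is handed in when it is done.

Besides the shell and the picture viewer there is one more tool, called after ">>>" as name(argument=value, ...), one argument or row to a line, values as JSON. step_arm: Moves the arm, as the interface text tells. Its arguments: {"type":"object","properties":{"series":{"type":"array"},"squeeze":{"type":"number"}},"required":["series"]}

```bash
mkdir -p pics && cat > h.py <<'E'
import numpy as np, cv2
from cell import manip
from scipy.spatial.transform import Rotation as R
def cam(n):
    im,d=manip.camera(n); i=manip.camera_info(n); return im,d,i
def Rm(i):
    o=np.array(i["orientation"],float)
    return o if o.shape==(3,3) else R.from_euler('xyz',o).as_matrix()
def cloud(d,i):
    h,w=d.shape; f=h/2/np.tan(np.radians(i["fovy"])/2)
    K=np.array([[f,0,i["cx"]],[0,f,i["cy"]],[0,0,1.]])
    v,u=np.mgrid[:h,:w]
    p=cv2.undistortPoints(np.stack([u,v],-1).reshape(-1,1,2).astype(np.float64),K,np.array([i["k1"],0,0,0.])).reshape(h,w,2)
    P=np.dstack([p*d[...,None],d])
    return P@Rm(i).T+np.array(i["eye"])
E
python3 - <<'E'
from h import *
for n in("side","top"):
    im,d,i=cam(n); print(n,i,(d>0).mean())
    cv2.imwrite(f"pics/{n}0.png",im); np.savez(f"{n}0.npz",im=im,d=d,P=cloud(d,i))
print(manip.read_state())
E
```

```text
side {'fovy': 43.11177537851912, 'cx': 321.2437382386177, 'cy': 200.33341751037864, 'k1': 0.005532443529422002, 'eye': array([-270.66360553, -934.22510928, 1088.6157155 ]), 'orientation': array([-2.26215269, -0.01365204, -0.6981817 ])} 0.9956171875
top {'fovy': 57.4076821452434, 'cx': 317.87473620468245, 'cy': 196.18789881047402, 'k1': -0.04197463675643867, 'eye': array([ 399.85648912,  -23.99110236, 1092.44027847]), 'orientation': array([-3.06364902, -0.00636844, -1.55345367])} 0.9960390625
{'clock': 0.1, 'joints': array([ 1.26039239e+00,  3.00419229e-01,  1.52149137e+00, -2.06942753e-06,
        1.32068352e+00, -6.66191031e-02]), 'qd': array([-0.00098218, -0.00134419, -0.00068331,  0.00010748, -0.00074541,
        0.00054775]), 'effort': array([ 2.51776808e-03, -5.32643509e+01, -3.53282475e+01,  7.10763247e-02,
        2.34010810e-02, -4.34881758e-05]), 'eef_pos': array([132.71126361, 533.54759096, 229.95271373]), 'eef_rot': array([-3.14059327e+00, -6.46677352e-05,  2.89780830e+00]), 'wrist_force': array([ 0.77358795, -0.54019261, -0.30428592]), 'moment': array([ 0.02567001,  0.02178327, -0.05286363]), 'finger_force': 0.0, 'finger_gap': 93.84677081300028}
```

View pics/side0.png

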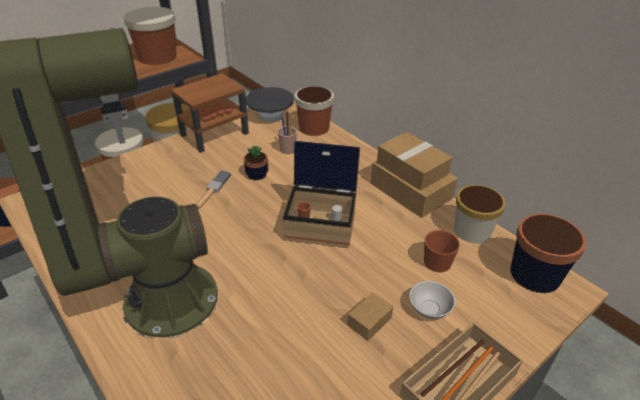

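View pics/top0.png

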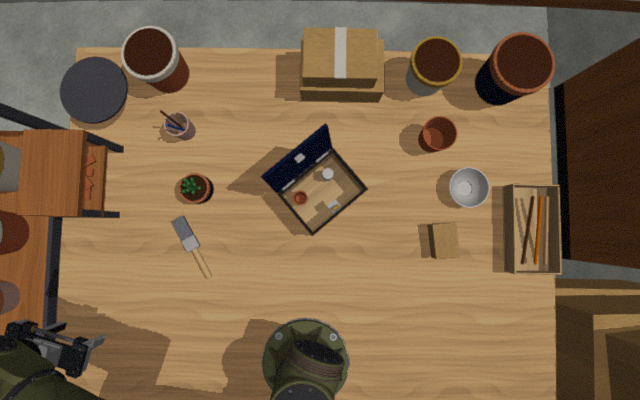

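Both views show the case at the centre: top view rim corners about (367,187), (313,234), (278,193), (335,150), and the navy lid leaning away up-left at about (298,158). The planter is at (195,188), the pen pot at (175,125), and the background gift boxes at (340,60). The cup and stamp stand inside the case.

```bash
python3 - <<'E'
from h import *
a=np.load("top0.npz");P=a["P"];im=a["im"].astype(int)
b=np.load("side0.npz")
print("bench z",np.median(P[290:310,200:240,2]),np.median(b["P"][250:280,230:260,2]))
u0=slice(110,245),slice(250,380)
Q=P[u0].reshape(-1,3);C=im[u0].reshape(-1,3)
# rim: dark (black) points at z 90..125
dark=(C.max(1)<75)
z=Q[:,2]
m=dark&(z>88)&(z<125)
print("dark z hist",np.histogram(z[dark],bins=range(60,300,10)))
# all non-lid with z in rim range
A=Q[m]; print(len(A),np.median(A[:,2]),np.percentile(A[:,2],[5,95]))
r=cv2.minAreaRect(A[:,:2].astype(np.float32)); print("rim rect top",r,cv2.boxPoints(r))
# lid from side camera
for nm,P_,im_ in(("top",P,im),("side",b["P"],b["im"].astype(int))):
    X=P_.reshape(-1,3);c=im_.reshape(-1,3)
    navy=(c[:,0]>c[:,2]+8)&(c.max(1)<120)
    k=navy&(X[:,2]>125)&(X[:,2]<300)&(np.hypot(X[:,0]-480,X[:,1]-20)<170)
    L=X[k]; cc=np.median(L,0); L=L[np.linalg.norm(L-cc,axis=1)<150]
    cc=L.mean(0);_,s,V=np.linalg.svd(L-cc,full_matrices=False)
    print(nm,len(L),cc,"n",V[2],"rms",s[2]/len(L)**.5,L.min(0),L.max(0))
    L2=L[abs((L-cc)@V[2])<4]
    print("horizontal yaw of normal",np.arctan2(V[2][1],V[2][0]),"tilt",np.arcsin(V[2][2]))
    r=cv2.minAreaRect(np.c_[(L2-cc)@V[0],(L2-cc)@V[1]].astype(np.float32));print(r)
    # highest points
    t=L[L[:,2]>np.percentile(L[:,2],97)];print("top edge",t.mean(0))
E
```

```text
bench z -1.0697510267902999 0.21988409422658606
dark z hist (array([ 28,  35,  34, 307, 409,  89,  83,  92,  96,  94,  96, 101,  93,
        96, 101,  99, 120, 113, 413,  20,   0,   0,   0]), array([ 60,  70,  80,  90, 100, 110, 120, 130, 140, 150, 160, 170, 180,
       190, 200, 210, 220, 230, 240, 250, 260, 270, 280, 290]))
856 100.86553499806524 [ 96.2189974  120.62063585]
rim rect top ((493.58758544921875, -38.10865783691406), (154.1774444580078, 198.57522583007812), 40.933650970458984) [[ 370.29773   -13.607315]
 [ 500.40115  -163.6247  ]
 [ 616.87744   -62.61    ]
 [ 486.77402    87.40738 ]]
top 1453 [561.74197863  22.02170255 200.77143571] n [-0.73916578 -0.6424916   0.20208539] rms 1.7702294736760567 [489.28745079 -58.91725759 125.0030383 ] [636.71397359 103.06431712 251.66486829]
horizontal yaw of normal -2.4260503603646852 tilt 0.20348677885177135
((-0.8157958984375, -13.023941040039062), (194.20822143554688, 129.09886169433594), 0.48954668641090393)
top edge [570.68699086  28.83108654 249.91411296]
side 2274 [561.82326958  18.72847466 188.8682646 ] n [-0.74469917 -0.64329521  0.17774819] rms 3.0701874206020414 [489.0515494  -62.11183555 125.12676263] [635.90734489 101.89909242 251.56414508]
horizontal yaw of normal -2.429122828432525 tilt 0.1786977242062206
((-0.34674835205078125, -1.095672607421875), (127.7645034790039, 191.86529541015625), 89.68444061279297)
top edge [568.92538654  24.90001736 248.63416371]
```

>>> step_arm(
  series=[0, 0, 40, 0, 1, 0, 0, 40, 0, 1, 0, 0, 40, 0, 1, 10, -10, 0, -0.182, 1, 30, -30, 0, -0.182, 1, 30, -30, 0, -0.182, 1, 30, -30, 0, -0.182, 1, 30, -30, 0, -0.182, 1, 30, -30, 0, -0.182, 1, 30, -30, 0, -0.182, 1, 30, -30, 0, -0.182, 1, 30, -30, 0, -0.182, 1, 30, -30, 0, -0.182, 1, 30, -30, 0, -0.182, 1, 30, -30, 0, -0.182, 1, 30, -30, 0, 0, 1, 30, -30, 0, 0, 1, 30, -30, 0, 0, 1, 30, -30, 0, 0, 1, 23, -6, 0, 0, 1],
  squeeze=20,
)

```text
clock: 2.6
eef_pos: [616.7, 65.8, 349.8]
eef_rot: [-3.141, 0.001, 0.712]
wrist_force: [-0.1, -0.4, -0.1]
finger_gap: 0.1
finger_force: 0.0
```

>>> step_arm(
  series=[0, 0, -30, 0, 1, 0, 0, -30, 0, 1, 0, 0, -30, 0, 1, 0, 0, -30, 0, 1, 0, 0, 0, 0, 1, -4.5, -4, 0, 0, 1, -4.5, -4, 0, 0, 1, -4.5, -4, 0, 0, 1, 0, 0, 0, 0, 1],
)

```text
clock: 3.72
eef_pos: [602.1, 55.4, 231.0]
eef_rot: [3.141, -0.001, 0.713]
wrist_force: [0.4, 0.9, -0.3]
finger_gap: 0.5
finger_force: 0.0
```

```bash
python3 - <<'E'
from h import *
print(manip.read_state()["wrist_force"])
im,d,i=cam("top");s,_,_=cam("side")
a=cv2.resize(im[90:250,220:400],None,fx=2.2,fy=2.2);b=cv2.resize(s[90:250,230:410],None,fx=2.2,fy=2.2)
cv2.imwrite("pics/a1.png",np.hstack([a,b]))
E
```

```text
[ 0.39901553  0.86416564 -0.31704031]
```

View pics/a1.png

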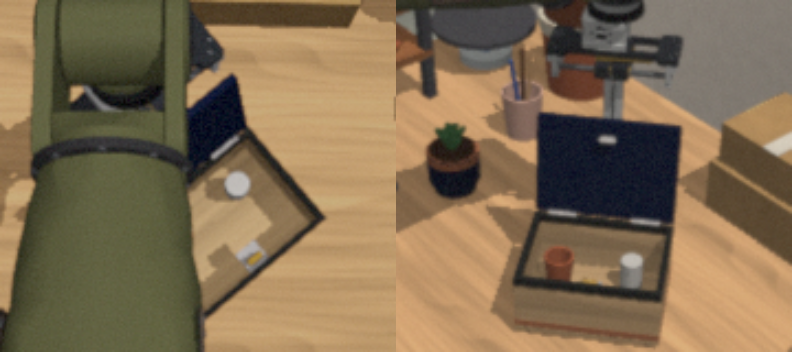

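Left half: the arm's forearm hides the tool in the top view. Right half: the closed fingers at (613,100) stand behind the lid, roughly centred on it. Cup and stamp are upright in the case.

>>> step_arm(
  series=[-3, -2.6, 0, 0, 1, -3, -2.6, 0, 0, 1, -3, -2.6, 0, 0, 1, -3, -2.6, 0, 0, 1, 0, 0, 0, 0, 1],
)

```text
clock: 4.45
eef_pos: [590.1, 45.1, 230.5]
eef_rot: [3.141, -0.0, 0.714]
wrist_force: [-0.4, 0.7, -0.7]
finger_gap: 0.7
finger_force: 0.0
```

>>> step_arm(
  series=[-3, -2.6, 0, 0, 1, -3, -2.6, 0, 0, 1, -3, -2.6, 0, 0, 1, -3, -2.6, 0, 0, 1],
)

```text
clock: 4.95
eef_pos: [578.1, 34.8, 230.6]
eef_rot: [3.141, -0.0, 0.714]
wrist_force: [0.7, 0.9, 1.8]
finger_gap: 0.2
finger_force: 0.7
```

>>> step_arm(
  series=[-3, -2.6, 0, 0, 1, -3, -2.6, 0, 0, 1, -3, -2.6, 0, 0, 1, -3, -2.6, 0, 0, 1],
)

```text
clock: 5.45
eef_pos: [566.0, 24.4, 230.4]
eef_rot: [-3.142, 0.0, 0.714]
wrist_force: [0.9, -0.2, 0.2]
finger_gap: 0.7
finger_force: 0.5
```

>>> step_arm(
  series=[-3, -2.6, 0, 0, 1, -3, -2.6, 0, 0, 1, -3, -2.6, 0, 0, 1, -3, -2.6, 0, 0, 1, -3, -2.6, 0, 0, 1, -3, -2.6, 0, 0, 1, -3, -2.6, 0, 0, 1, -3, -2.6, 0, 0, 1],
)

```text
clock: 6.45
eef_pos: [542.0, 3.5, 230.4]
eef_rot: [-3.141, 0.0, 0.714]
wrist_force: [0.9, 1.0, -1.1]
finger_gap: 0.3
finger_force: 0.2
```

```bash
cat > lid.py <<'E'
from h import *
def lid(n="side"):
    im,d,i=cam(n);X=cloud(d,i).reshape(-1,3);c=im.reshape(-1,3).astype(int)
    r=(X-[493.6,-38.1,0]);u=r[:,0]*.755+r[:,1]*.656;v=-r[:,0]*.656+r[:,1]*.755
    k=(c[:,0]>c[:,2]+8)&(c.max(1)<120)&(abs(v)<98)&(u>-85)&(u<125)&(X[:,2]>115)&(X[:,2]<275)
    A=np.c_[u,X[:,2]][k]
    vx,vz,x0,z0=cv2.fitLine(A.astype(np.float32),cv2.DIST_HUBER,0,.01,.01).ravel()
    if vz<0: vx,vz=-vx,-vz
    return len(A),"angle",float(np.arctan2(vz,-vx)),A.min(0),A.max(0),im
E
python3 -c "
from lid import *
*o,im=lid();print(o);cv2.imwrite('pics/l1.png',im)"
```

```text
[1600, 'angle', 1.2813589572906494, array([ 24.95875139, 115.05293375]), array([ 73.24802623, 252.01799145])]
```

>>> step_arm(
  series=[-3, -2.6, 0, 0, 1, -3, -2.6, 0, 0, 1, 0, 0, 0, 0, 1],
)

```text
clock: 6.88
eef_pos: [536.1, -1.7, 230.5]
eef_rot: [3.142, 0.0, 0.714]
wrist_force: [0.6, 1.8, 0.1]
finger_gap: 0.3
finger_force: 0.0
```

```bash
python3 -c "
from lid import *
for k in range(3): print(lid()[:-1])"
```

```text
(1282, 'angle', 1.1996558904647827, array([ 13.39393757, 115.34938025]), array([ 72.84697479, 248.93553521]))
(1294, 'angle', 1.202401041984558, array([ 12.85800971, 115.19973242]), array([ 71.20928667, 248.3390494 ]))
(1248, 'angle', 1.2004075050354004, array([ 12.98968244, 115.2652691 ]), array([ 72.74002051, 247.94239017]))
```

>>> step_arm(
  series=[-3, -2.6, 0, 0, 1, 0, 0, 0, 0, 1],
)

```text
clock: 7.28
eef_pos: [533.1, -4.2, 230.5]
eef_rot: [3.142, -0.0, 0.714]
wrist_force: [-0.2, 0.7, -0.2]
finger_gap: 0.5
finger_force: 0.0
```

```bash
python3 -c "
from lid import *
for k in range(3): print(lid()[:-1])"
```

```text
(1135, 'angle', 1.1611067056655884, array([  7.49826839, 115.34364409]), array([ 70.91992486, 246.47965459]))
(1106, 'angle', 1.1566523313522339, array([  6.18929853, 115.27470426]), array([ 73.31261545, 246.03661465]))
(1079, 'angle', 1.1475239992141724, array([  5.59488329, 115.44446059]), array([ 70.37453342, 245.50490559]))
```

The lid is now falling on its own; I'm backing the fingers off.

>>> step_arm(
  series=[3, 2.6, 0, 0, 1, 6, 5, 0, 0, 1, 0, 0, 0, 0, 1, 0, 0, 0, 0, 1],
)

```text
clock: 7.92
eef_pos: [542.3, 3.6, 230.3]
eef_rot: [-3.141, 0.0, 0.714]
wrist_force: [0.0, 0.2, 0.4]
finger_gap: 0.6
finger_force: 0.0
```

```bash
python3 -c "
from lid import *
for k in range(2): print(lid()[:-1])"
```

```text
(630, 'angle', 0.9575067758560181, array([-19.38145048, 115.75921057]), array([ 63.54164974, 232.03777803]))
(541, 'angle', 0.9256429076194763, array([-22.36660871, 118.60715972]), array([ 60.5961557 , 227.71633501]))
```

>>> step_arm(
  series=[0, 0, 20, 0, 1, 0, 0, 20, 0, 1, 0, 0, 20, 0, 1, 0, 0, 20, 0, 1, 0, 0, 0, 0, 1, 0, 0, 0, 0, 1, 0, 0, 0, 0, 1, 0, 0, 0, 0, 1, 0, 0, 0, 0, 1, 0, 0, 0, 0, 1, 0, 0, 0, 0, 1, 0, 0, 0, 0, 1, 0, 0, 0, 0, 1, 0, 0, 0, 0, 1, 0, 0, 0, 0, 1, 0, 0, 0, 0, 1, 0, 0, 0, 0, 1, 0, 0, 0, 0, 1, 0, 0, 0, 0, 1, 0, 0, 0, 0, 1],
)

```text
clock: 10.52
eef_pos: [542.3, 3.5, 310.4]
eef_rot: [3.142, -0.0, 0.714]
wrist_force: [0.1, 0.4, 0.9]
finger_gap: 0.4
finger_force: 0.0
```

```bash
python3 - <<'E'
from h import *
im,d,i=cam("side");P=cloud(d,i)
r=P-[493.6,-38.1,0];u=r[...,0]*.755+r[...,1]*.656;v=-r[...,0]*.656+r[...,1]*.755;z=P[...,2]
hsv=cv2.cvtColor(im,cv2.COLOR_BGR2HSV)
c=im.astype(int)
top=(z>100)&(z<140)&(abs(v)<97)
navy=top&(c[...,0]>c[...,2]+8)
cop=top&(c[...,2]>c[...,0]+30)&(u<-20)
for n,k in(("navy",navy),("cop",cop)):
    print(n,k.sum(),[np.percentile(q[k],[2,50,98]).round(1) for q in(u,v,z)])
k=navy|cop; A=np.c_[u[k],np.ones(k.sum())]; s=np.linalg.lstsq(A,z[k],rcond=None)[0];print("z=",s)
print(manip.read_state()["wrist_force"])
cv2.imwrite("pics/s2.png",cv2.resize(im[100:260,240:400],None,fx=3,fy=3))
E
```

```text
navy 1503 [array([-77.1,   2. ,  63.8]), array([-93.2,  -1.9,  90.7]), array([112.5, 119.1, 125.3])]
cop 257 [array([-70.7, -59.8, -49.1]), array([-92. ,  -1.3,  89.8]), array([118.9, 123.6, 128. ])]
z= [-6.29877487e-02  1.19245216e+02]
[0.44043945 0.80913749 0.87342157]
```

View pics/s2.png

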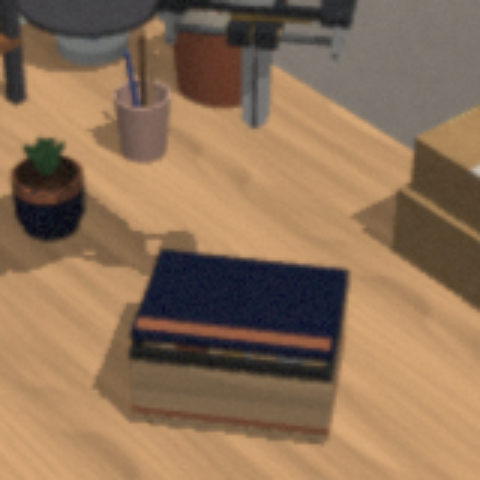

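The lid lies down on the catch at about 0.06 rad, with the copper band from (135,325) to (330,342) centred at u=-60, z≈123. The pen pot and planter haven't moved.

>>> step_arm(
  series=[-19, -16, 0, 0, 1, -19, -16, 0, 0, 1, -19, -16, 0, 0, 1, -19, -16, 0, 0, 1, -18, -17, 0, 0, 1, 0, 0, -30, 0, 1, 0, 0, -30, 0, 1, 0, 0, -30, 0, 1, 0, 0, -30, 0, 1, 0, 0, -20, 0, 1, 0, 0, -8, 0, 1, 0, 0, 0, 0, 1],
)

```text
clock: 12.08
eef_pos: [448.3, -77.5, 162.6]
eef_rot: [-3.141, 0.0, 0.714]
wrist_force: [0.3, -0.2, -0.1]
finger_gap: 0.4
finger_force: 0.0
```

>>> step_arm(
  series=[0, 0, -2, 0, 1, 0, 0, -2, 0, 1, 0, 0, -2, 0, 1, 0, 0, -2, 0, 1, 0, 0, -1, 0, 1, 0, 0, 0, 0, 1],
)

```text
clock: 12.82
eef_pos: [448.2, -77.5, 153.4]
eef_rot: [-3.142, 0.0, 0.714]
wrist_force: [-0.8, 0.3, 0.4]
finger_gap: 0.3
finger_force: 0.0
```

>>> step_arm(
  series=[0, 0, -1, 0, 1, 0, 0, -1, 0, 1, 0, 0, -1, 0, 1, 0, 0, 0, 0, 1],
)

```text
clock: 13.32
eef_pos: [448.2, -77.5, 150.4]
eef_rot: [-3.141, 0.0, 0.714]
wrist_force: [-0.2, -0.7, 1.2]
finger_gap: 0.8
finger_force: 0.0
```

>>> step_arm(
  series=[0, 0, -1, 0, 1, 0, 0, -1, 0, 1, 0, 0, 0, 0, 1],
)

```text
clock: 13.7
eef_pos: [448.3, -77.5, 148.7]
eef_rot: [3.141, -0.0, 0.714]
wrist_force: [-1.1, -0.4, 3.5]
finger_gap: 0.4
finger_force: 2.1
```

>>> step_arm(
  series=[0, 0, -0.5, 0, 1, 0, 0, -0.5, 0, 1, 0, 0, 0, 0, 1],
)

```text
clock: 14.08
eef_pos: [448.3, -77.6, 147.9]
eef_rot: [3.141, -0.0, 0.714]
wrist_force: [-2.8, -0.8, 9.0]
finger_gap: 0.5
finger_force: 3.8
```

>>> step_arm(
  series=[0, 0, -0.5, 0, 1, 0, 0, -0.5, 0, 1, 0, 0, 0, 0, 1],
)

```text
clock: 14.45
eef_pos: [448.2, -77.6, 146.7]
eef_rot: [3.141, 0.0, 0.714]
wrist_force: [-3.5, -0.6, 6.1]
finger_gap: 0.7
finger_force: 3.0
```

>>> step_arm(
  series=[0, 0, -0.5, 0, 1, 0, 0, -0.5, 0, 1, 0, 0, 0, 0, 1],
)

```text
clock: 14.82
eef_pos: [448.2, -77.7, 145.6]
eef_rot: [3.141, 0.0, 0.714]
wrist_force: [-3.2, -1.6, 4.2]
finger_gap: 0.3
finger_force: 2.2
```

>>> step_arm(
  series=[0, 0, -0.5, 0, 1, 0, 0, -0.5, 0, 1, 0, 0, 0, 0, 1],
)

```text
clock: 15.2
eef_pos: [448.3, -77.5, 144.4]
eef_rot: [3.142, -0.0, 0.714]
wrist_force: [-0.4, -0.7, 2.0]
finger_gap: 0.3
finger_force: 1.1
```

>>> step_arm(
  series=[0, 0, -0.5, 0, 1, 0, 0, -0.5, 0, 1, 0, 0, 0, 0, 1],
)

```text
clock: 15.58
eef_pos: [448.3, -77.4, 143.3]
eef_rot: [-3.141, -0.0, 0.714]
wrist_force: [-0.2, 0.5, -0.4]
finger_gap: 0.7
finger_force: 0.3
```

>>> step_arm(
  series=[0, 0, -0.5, 0, 1, 0, 0, -0.5, 0, 1, 0, 0, -0.5, 0, 1, 0, 0, 0, 0, 1],
)

```text
clock: 16.08
eef_pos: [448.2, -77.4, 141.9]
eef_rot: [-3.141, 0.0, 0.714]
wrist_force: [-0.4, 0.2, 0.1]
finger_gap: 0.5
finger_force: 0.0
```

>>> step_arm(
  series=[0, 0, -0.5, 0, 1, 0, 0, -0.5, 0, 1, 0, 0, 0, 0, 1],
)

```text
clock: 16.45
eef_pos: [448.3, -77.5, 140.9]
eef_rot: [-3.142, 0.0, 0.714]
wrist_force: [0.2, -0.3, -0.5]
finger_gap: 0.8
finger_force: 0.0
```

>>> step_arm(
  series=[0, 0, -0.4, 0, 1, 0, 0, -0.4, 0, 1, 0, 0, 0, 0, 1],
)

```text
clock: 16.82
eef_pos: [448.2, -77.5, 140.1]
eef_rot: [-3.142, 0.0, 0.714]
wrist_force: [-0.1, -0.3, 0.6]
finger_gap: 0.8
finger_force: 0.0
```

>>> step_arm(
  series=[0, 0, -0.3, 0, 1, 0, 0, -0.3, 0, 1, 0, 0, 0, 0, 1],
)

```text
clock: 17.2
eef_pos: [448.3, -77.5, 139.5]
eef_rot: [-3.142, -0.0, 0.714]
wrist_force: [0.3, 0.1, 0.3]
finger_gap: 0.9
finger_force: 0.0
```

>>> step_arm(
  series=[0, 0, -0.3, 0, 1, 0, 0, 0, 0, 1],
)

```text
clock: 17.45
eef_pos: [448.3, -77.5, 139.2]
eef_rot: [-3.142, 0.0, 0.714]
wrist_force: [1.3, -0.1, 0.2]
finger_gap: 0.2
finger_force: 0.0
```

>>> step_arm(
  series=[0, 0, -0.3, 0, 1, 0, 0, 0, 0, 1],
)

```text
clock: 17.7
eef_pos: [448.3, -77.5, 139.1]
eef_rot: [3.142, -0.0, 0.714]
wrist_force: [-1.2, 0.3, 3.8]
finger_gap: 0.6
finger_force: 1.4
```

>>> step_arm(
  series=[0, 0, -0.2, 0, 1, 0, 0, 0, 0, 1],
)

```text
clock: 17.95
eef_pos: [448.3, -77.5, 139.0]
eef_rot: [3.141, -0.0, 0.714]
wrist_force: [-1.9, -0.0, 5.5]
finger_gap: 0.1
finger_force: 2.9
```

>>> step_arm(
  series=[0, 0, -0.2, 0, 1, 0, 0, 0, 0, 1],
)

```text
clock: 18.2
eef_pos: [448.3, -77.5, 139.0]
eef_rot: [3.141, -0.0, 0.714]
wrist_force: [-3.6, 0.7, 7.9]
finger_gap: 0.6
finger_force: 4.0
```

About 11 N per mm commanded, so 0.6 mm more.

>>> step_arm(
  series=[0, 0, -0.3, 0, 1, 0, 0, -0.3, 0, 1, 0, 0, 0, 0, 1],
)

```text
clock: 18.58
eef_pos: [448.4, -77.5, 138.9]
eef_rot: [3.141, -0.0, 0.714]
wrist_force: [-6.8, 1.4, 14.3]
finger_gap: 0.6
finger_force: 7.5
```

>>> step_arm(
  series=[0, 0, -0.1, 0, 1, 0, 0, 0, 0, 1, 0, 0, 0, 0, 1, 0, 0, 0, 0, 1, 0, 0, 0, 0, 1],
)

```text
clock: 19.2
eef_pos: [448.4, -77.5, 138.8]
eef_rot: [3.141, -0.0, 0.714]
wrist_force: [-7.3, 1.0, 16.7]
finger_gap: 0.7
finger_force: 8.1
```

>>> step_arm(
  series=[0, 0, 0, 0, 1, 0, 0, 0, 0, 1, 0, 0, 0, 0, 1, 0, 0, 0, 0, 1, 0, 0, 0, 0, 1],
)

```text
clock: 19.82
eef_pos: [448.4, -77.5, 138.9]
eef_rot: [3.141, -0.0, 0.714]
wrist_force: [-7.4, 2.5, 16.6]
finger_gap: 0.6
finger_force: 8.1
```

>>> step_arm(
  series=[0, 0, 0.1, 0, 1, 0, 0, 0, 0, 1, 0, 0, 0, 0, 1, 0, 0, 0, 0, 1, 0, 0, 0, 0, 1, 0, 0, 0, 0, 1, 0, 0, 0, 0, 1, 0, 0, 0, 0, 1, 0, 0, 0, 0, 1, 0, 0, 0, 0, 1],
)

```text
clock: 21.08
eef_pos: [448.4, -77.5, 138.9]
eef_rot: [3.141, -0.0, 0.714]
wrist_force: [-5.6, 2.3, 15.1]
finger_gap: -0.1
finger_force: 7.5
```

>>> step_arm(
  series=[0, 0, 1, 0, 1, 0, 0, 3, 0, 1, 0, 0, 10, 0, 1, 0, 0, 30, 0, 1, 0, 0, 40, 0, 1, 0, 0, 40, 0, 1, 0, 0, 40, 0, 1, 0, 0, 30, 0, 1, 0, -30, 0, 0, 1, 0, -30, 0, 0, 1, 0, -30, 0, 0, 1, 0, -30, 0, 0, 1, 0, -30, 0, 0, 1, 0, -30, 0, 0, 1, 0, -30, 0, 0, 1, 0, -20, 0, 0, 1, 0, 0, 0, 0, 1, 0, 0, 0, 0, 1],
)

```text
clock: 23.32
eef_pos: [448.4, -306.7, 332.1]
eef_rot: [-3.142, -0.0, 0.714]
wrist_force: [0.7, 0.7, 0.5]
finger_gap: 0.6
finger_force: 0.0
```

```bash
python3 - <<'E'
from h import *
im,d,i=cam("top");P=cloud(d,i)
r=P-[493.6,-38.1,0];u=r[...,0]*.755+r[...,1]*.656;v=-r[...,0]*.656+r[...,1]*.755;z=P[...,2]
k=(abs(u)<70)&(abs(v)<90)&(z<140);print(k.sum(),np.polyfit(u[k],z[k],1))
s,_,_=cam("side")
cv2.imwrite("pics/end.png",np.vstack([im[40:300],s[60:330]]))
E
```

```text
3442 [-2.31936220e-03  1.12903986e+02]
```

View pics/end.png

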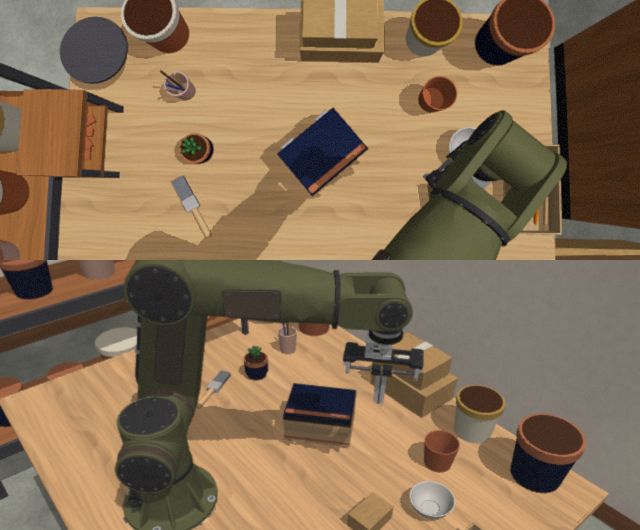

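The lid is shut flat (slope -0.002 rad) at top-view pixel (322,150). The bystanders are where they were, and the arm is clear of everything.

```bash
python3 -c "
from cell import manip
print(manip.sign_off())"
```

```text
the job is handed in; nothing more can be done
None
```

The case is shut: the lid fell by itself, the catch snapped at about 9 N, the lid was held at about 15 N for over 2 s, nothing else on the bench appears moved in the final pictures, and the job was handed in at about 23 s.

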